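Hold the chute gate open and push the tube rack home

ROBOT

A 6-joint arm with a two-finger parallel gripper is mounted at the origin on the work surface. World frame = base frame: x ahead of the robot, y to its left, z up, the work surface at z = 0. Lengths are in m, angles in rad, forces in N, time in s.
With the tool pointing down it reaches from about 0.35 to 0.975 m from the base axis. Payload 4.9 kg.
Tool frame: the origin (TCP) lies on the centre line of the jaws, within the pads' length; the fingertips stand 14 mm ahead of it and the grasp point (between the pads) lies 5 mm behind it; x points along the fingers, z is the direction in which the jaws open and shut, and the axes are right-handed (so a half turn about x gives the same grasp; the last joint's range is limited). The gripper opens to 85 mm and grips with 20 to 120 N. Pads are 22 mm wide; open, the fingers measure 114 mm over their backs; the gripper's body (76 mm by 85 mm) begins 54 mm behind the grasp point. The pads swing forward as they close: fully open they stand 13 mm farther back than shut.
Start: joints at [-1.393, 0.053, 1.613, -0, 1.476, -0.119], TCP at [0.183, -0.598, 0.245] pointing down, gripper open.
Joint ranges: [-3.01, 3.01], [-1.01, 2.22], [0.06, 2.58], [-1.02, 4.17], [0.09, 2.62], [-3.14, 3.14]. Speed limits (rad/s): [2.57, 2.57, 3.14, 3.14, 3.14, 3.14].

INTERFACE

Orientations are given as a rotation vector (axis times angle).
In Python, from station import ctrl gives the robot as it stands.
- The arm moves only by the tool move_arm, never from a script. Its argument "increments" is a list that holds one entry, the list of rows, each a list of 4 numbers: the shift along the tool's x, y, z in units of 25 cm (1.0 is 25 cm), then the turn about the tool's x in units of 90 degrees (1.0 is 90 degrees). A call has 1 to 20 rows; each row shifts and turns the commanded pose from where the row before left it, along the tool's axes as they then stand; what a row does not reach is not made up. A row lasts 1/12 s, in which the tool goes at most 41.7 mm and 7.16 degrees, less where a joint would pass 70% of its speed; a pose out of reach is approached as far as the arm can. A call with a number of a shift or a turn outside -1 to 1 is refused whole. A call with a gripper value outside its range is refused whole. "gripper" is the closure, from 0 (fully open) to 1 (shut), set as the call begins (left out, the last holds). The fingers move at their own pace and stop on an object; "squeeze" is the grip in N (left out, the last holds). Time passes only in rows, so rows that do not move let the fingers close. It gives the time, the measured TCP pose, the force and the opening at its end, in the units of the state.
- ctrl.get_obs(): the state, without advancing time (a new reading comes with each control period).
- ctrl.get_image(name): name is "scene" or "top"; returns a dict with "pixels" (384x512x3 uint8, red, green, blue), "depth" (384x512 float32, m along the optical axis (not along the pixel's ray), 0 where there is no reading), "K" (3x3 intrinsics, pixels), "extrinsics" (4x4, takes a point from camera to world coordinates). Camera axes: x right, y up, looking along -z (the intrinsics and any distortion apply to the point x, -y, -z); pixel columns grow to the right and rows downward; lengths in m; the calibration is good to about 2 mm. A picture is of the moment at which its call begins.
- ctrl.finish_job(): hands the job in, once; it reports no verdict.
Trained networks look in the newest picture that a camera, given by its name, has taken for a name from the list of things; names that differ only in an ending like _2 or _b are one class to them, and where a whole thing is asked for, a point or a joint stands for the part that bears it (a point fixed in the world has none). Each returns a list of dicts, best first, with "score" (0 to 1); they miss things now and then, are a little off and sometimes report something else, mostly with a low value. They report only what shows in the picture. A call takes as long as a camera call.
- ctrl.trace(camera, target): "region" (384x512 bool, what is visible of it) and "pixel" ([row, column] in pixels, amid what is visible of it).
The state is a dict: "t": time; "q": joint angles; "dq": joint speeds; "effort": joint torques, N m; "tool_pos": TCP position; "tool_rot": TCP orientation; "contact_force": force on the tool from outside, world axes, zero at the start; "wrist_torque": the same for the moment, N m; "opening": finger opening in m.
Only numpy, scipy, OpenCV 4.12 (cv2) and the standard library are available. Lean on these libraries where they do the work, as an engineer would, in place of code of your own. Each camera call takes 0.05 s, during which the arm holds its last target. There are 200 camera calls.

TASK

Push the tube rack along the loading chute, past the spring-closed gate, until it is fully home against the end stop; one fingertip must hold the gate swung aside, clear of the rack, the whole time the rack is passing, while the other fingertip pushes. Only push: do not lift or tip the rack. Finish by withdrawing so that the gate swings shut behind the rack, and leave the jar, the tip box and the culture dish where they are.

Things in the scene. Friction and masses are not known exactly. Their poses are not given: they have to be found in the camera images.
- chute: Fixed aluminium chute, open above. +x: push direction; +y: across, away from the gate; z up. Origin at bench level, where the shut gate's blade (upstream face, x = 0) meets the gate-side rail's inner face (y = 0). Floor 6 mm high, x = -220 to 125 mm; two rails, inner faces at y = 0 and 56 mm, 4 mm thick, tops 16 mm high. Gate hinge post 76 mm high, outside, at x = -200, y = -50 mm.
- end_stop (a point): Middle of the foot of the end stop's face, on the chute floor, at chute x = 103, y = 28 mm. The stop is a white wall, top 40 mm above the bench, across the chute; behind it stands a white reader box 70 mm high.
- rack: Loose grey tube rack, six white-capped tubes fixed in it: 75 mm long (its x, along the chute), 52 wide, end walls 60 and caps 64 mm high, about 0.22 kg. Origin: centre of its underside. Axes parallel to the chute's. It starts between the rails, upstream of the gate. Home: front end wall against the end stop, origin at chute x = 65.5 mm, rear 28 mm past the blade's upstream face.
- rack_rear (a point): Middle of the rack's flat rear end wall, the face to push: 37.5 mm behind the rack's origin, 30 mm above its underside.
- gate (a joint): Angle of the dark steel gate, rad: 0 shut, 0.36 at its stop; it opens away from the chute (clockwise from above). A spring and a damper shut it: 0.30 N m at 0, 0.43 at 0.25. From 0.16 on the blade is clear of the rack's path; 0.20 to 0.30 is good to hold. In swinging, the blade tip moves up to 25 mm downstream, never upstream.
- gate_hinge (a point): On the gate's vertical hinge axis, at the arm's top edge. The arm is an upright plate 5 mm thick, 18 to 64 mm above the bench, straight from here to the corner; shut, it slants 0.20 rad inwards to the chute, so at 0.20 it lies parallel to the chute. A fingertip pushes its chute-side face outwards and may slide along it.
- gate_corner (a point): Top edge of the gate's arm, mid-thickness, at the corner over the blade, 204 mm from the hinge axis. Beyond the corner the same plate runs on 39 mm, bent 0.20 rad so as to be parallel to the chute when shut.
- blade_tip (a point): Free end of the gate's low blade, mid-height. The blade runs from under the corner across the chute, to chute y = 32 mm when shut; it is 5 mm thick and only 18 to 30 mm above the bench, so a fingertip higher than 32 mm passes over it.
- jar: Loose closed jar, 48 mm across, 70 mm high; beside the chute on the gate's side. Leave it. Origin under its centre.
- tipbox: Loose blue box of pipette tips with a clear lid, 112 x 77 mm, 57 mm high; beside the chute on the gate's side. Leave it. Origin under its centre.
- dish: Loose lidded culture dish, 64 mm across, 16 mm high; beside the chute on the side away from the gate. Leave it. Origin under its centre.

How it is judged:
On the way, in this order (a step that is already met when the one before it is completed fails the run):
1. the gate is swung open by a finger while the rack is still upstream of it (value of joint gate above 0.14 rad and contact force between the fingers and gate above 0.3 N and x of rack in the frame of chute below -0.038 m), for 0.1 s.
2. the rack is half-way past the gate, which a finger holds open (value of joint gate above 0.12 rad and contact force between the fingers and gate above 0.3 N and x of rack in the frame of chute between -0.015 and 0.035 m), for 0.1 s.
At the end, for the whole second after the job is handed in: The rack stands upright between the rails on the chute floor, at rest, its front within 6 mm of the end stop, and the gate is shut behind it (under 0.04 rad) (x of rack in the frame of chute above 0.0595 m and y of rack in the frame of chute between 0.02 and 0.036 m and z of rack in the frame of chute below 0.01 m and angle between rack's own z axis and vertical below 0.06 rad and linear speed of rack below 0.01 m/s and value of joint gate below 0.04 rad); the robot touches nothing.
It fails at once if the gate touches the rack (more than 0.8 N) (contact force between gate and rack above 0.8 N).
It fails at once if the rack is lifted (more than 12 mm off the chute floor) or tipped (more than 0.25 rad) (z of rack in the frame of chute above 0.018 m or angle between rack's own z axis and vertical above 0.25 rad).
It fails at once if the jar is moved more than 25 mm or knocked over (distance of jar from where it was at the start of the episode above 0.025 m or angle between jar's own z axis and vertical above 0.4 rad).
It fails at once if the tip box is moved more than 25 mm or knocked over (distance of tipbox from where it was at the start of the episode above 0.025 m or angle between tipbox's own z axis and vertical above 0.4 rad).
It fails at once if the culture dish is moved more than 25 mm or knocked over (distance of dish from where it was at the start of the episode above 0.025 m or angle between dish's own z axis and vertical above 0.4 rad).
It also fails if it takes over 45 s, if anything falls off the work surface, if the arm or the gripper's body presses on something with over 40 N, if the wrist force passes 120 N, or if a joint passes its speed limit or range.

## Working session

There is one attempt and no reset: what is moved stays moved. The work goes in short steps, Python scripts to look and compute and a tool call to move; the robot and the scene stay as the last step left them, time stands still between calls to the robot, and variables do not carry over. Pictures are saved under pics/ and viewed, about 8 in all and at most 12, crops included, and the job is handed in when it is done.

Besides the shell and the picture viewer there is one more tool, called after "Call:" as a command line: name --argument value ..., lists and objects as JSON in quotes. move_arm: Moves the arm, as the interface text tells. Shifts and turns lie within -1 to 1; 1 stands for 25 cm of shift or 90 degrees of turn. Its arguments: {"type":"object","properties":{"increments":{"type":"array","items":{"type":"array","items":{"type":"array","items":{"type":"number","minimum":-1,"maximum":1}}}},"gripper":{"type":"number"},"squeeze":{"type":"number"}},"required":["increments"]}

```bash
mkdir -p pics; ls; cat > h.py <<'E'
import numpy as np, cv2
from station import ctrl
def world(im, r, c, d=None):
    K=im["K"]; d=im["depth"][r,c] if d is None else d
    p=np.stack([(c-K[0,2])/K[0,0]*d, -(r-K[1,2])/K[1,1]*d, -d*np.ones_like(d)],-1)
    E=im["extrinsics"]; return p@E[:3,:3].T+E[:3,3]
def proj(im,P):
    E=np.linalg.inv(im["extrinsics"]); q=np.asarray(P)@E[:3,:3].T+E[:3,3]; K=im["K"]
    return np.stack([K[0,0]*q[...,0]/-q[...,2]+K[0,2], -K[1,1]*q[...,1]/-q[...,2]*1+K[1,2]],-1) 
E
python3 - <<'E'
from h import *
o=ctrl.get_obs(); print({k:np.round(v,3) for k,v in o.items()})
ims={n:ctrl.get_image(n) for n in("scene","top")}
for n,im in ims.items():
    np.savez(f"{n}0.npz",**im); cv2.imwrite(f"pics/{n}0.png",cv2.resize(im["pixels"][...,::-1],(800,600),interpolation=cv2.INTER_CUBIC))
    print(n,im["K"].round(1).tolist(),im["extrinsics"].round(3).tolist())
    for t in["chute","end_stop","rack","rack_rear","gate","gate_hinge","gate_corner","blade_tip","jar","tipbox","dish"]:
        for d in ctrl.trace(n,t)[:2]:
            r,c=np.nonzero(d["region"]); w=world(im,r,c)[im["depth"][r,c]>0]
            p=np.round(d["pixel"]).astype(int)
            print(t,round(d["score"],2),p,world(im,p[0],p[1]).round(3), len(r), np.percentile(w,[3,97],axis=0).round(3).tolist() if len(w) else "", np.median(w,axis=0).round(3) if len(w) else "")
E
```

```text
pics
{'t': np.float64(0.0), 'q': array([-1.393,  0.053,  1.614, -0.   ,  1.476, -0.119]), 'dq': array([-0.001, -0.001, -0.002,  0.001,  0.   , -0.001]), 'effort': array([ 0.0000e+00, -3.9368e+01, -3.7018e+01, -0.0000e+00,  7.0000e-03,
       -0.0000e+00]), 'tool_pos': array([ 0.183, -0.597,  0.244]), 'tool_rot': array([ 0.989,  1.337, -0.987]), 'contact_force': array([-1.09 , -0.061,  0.468]), 'wrist_torque': array([-0.024,  0.022, -0.023]), 'opening': np.float64(0.085)}
scene [[445.1, 0.0, 257.8], [0.0, 445.1, 179.3], [0.0, 0.0, 1.0]] [[0.819, -0.485, 0.308, 0.772], [0.574, 0.701, -0.423, -0.288], [-0.011, 0.523, 0.853, 0.704], [0.0, 0.0, 0.0, 1.0]]
chute 0.79 [232 254] [ 0.575 -0.032  0.005] 7025 [[0.49, -0.17, 0.003], [0.623, 0.18, 0.07]] [ 0.581 -0.036  0.008]
chute 0.47 [129 183] [0.363 0.044 0.056] 2842 [[0.31, -0.004, 0.01], [0.395, 0.107, 0.059]] [0.358 0.043 0.056]
end_stop 0.77 [228 254] [ 0.576 -0.032  0.022] 7166 [[0.49, -0.17, 0.003], [0.623, 0.18, 0.07]] [ 0.581 -0.035  0.008]
rack 0.59 [190 283] [0.589 0.033 0.07 ] 1722 [[0.555, 0.007, 0.011], [0.603, 0.082, 0.071]] [0
[... 1934 characters left out ...]
 0.044 0.055]
blade_tip 0.58 [180 282] [ 0.574 -0.007  0.007] 8329 [[0.474, -0.16, 0.003], [0.617, 0.184, 0.07]] [ 0.572 -0.006  0.007]
jar 0.65 [309 326] [ 0.363 -0.066  0.069] 895 [[0.342, -0.092, 0.019], [0.382, -0.05, 0.072]] [ 0.363 -0.07   0.07 ]
jar 0.65 [179 251] [0.564 0.044 0.069] 1656 [[0.546, 0.012, 0.007], [0.598, 0.084, 0.071]] [0.569 0.048 0.044]
tipbox 0.72 [320 246] [0.347 0.055 0.057] 3878 [[0.303, 0.003, 0.054], [0.386, 0.109, 0.059]] [0.345 0.057 0.057]
dish 0.74 [206 254] [0.521 0.04  0.066] 1131 [[0.477, -0.058, 0.021], [0.569, 0.161, 0.068]] [0.519 0.045 0.058]
dish 0.63 [127 261] [0.667 0.028 0.017] 987 [[0.636, -0.0, 0.013], [0.692, 0.053, 0.018]] [0.665 0.026 0.016]
```

View pics/top0.png

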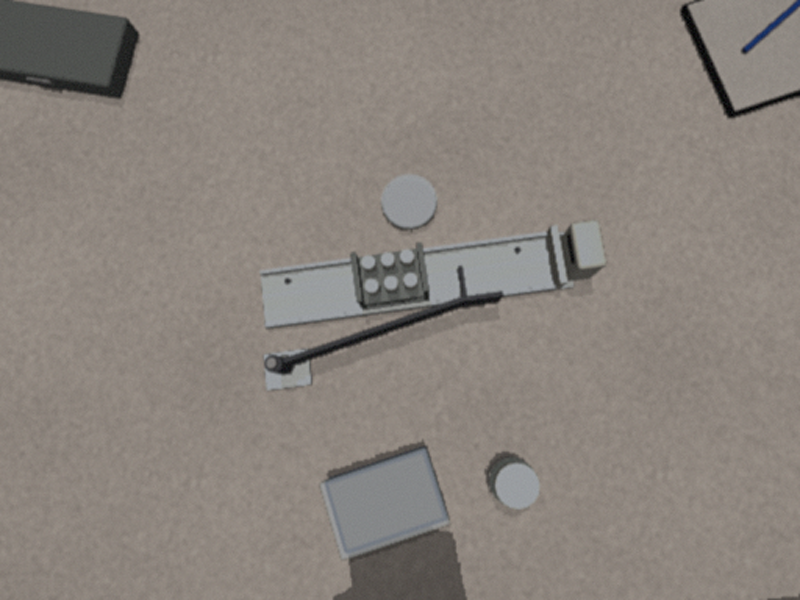

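View pics/scene0.png

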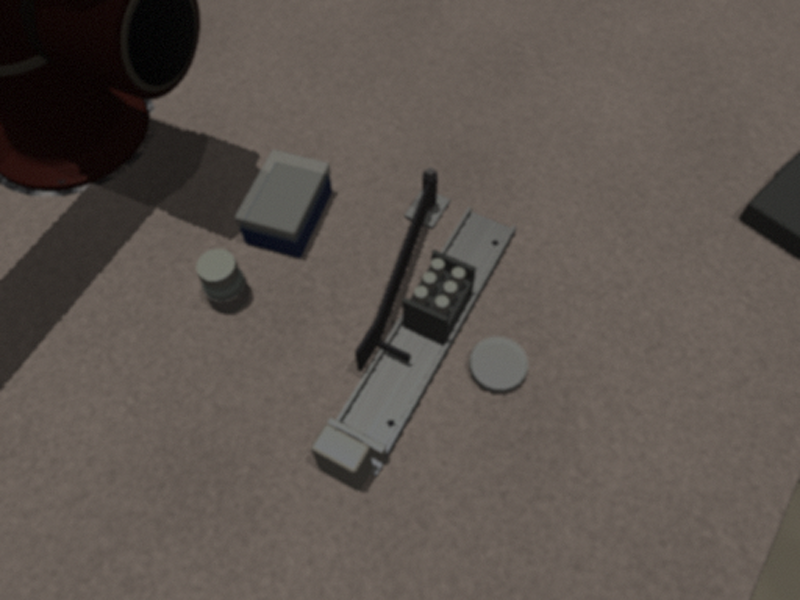

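The top view shows the chute running left to right (push direction is about world -y) at y≈235–325 px. The rack is at (390,278), the blade at (462,285), the hinge post at (273,363) and the end stop at (557,255). The scene view agrees, and the jar, tip box and dish are well clear. Next I fit the chute pose from picked points in both views.

```bash
cat > fit.py <<'E'
from h import *
from scipy.optimize import least_squares
ims={n:dict(np.load(f"{n}0.npz")) for n in("scene","top")}
P={"top":[((-220,60,16),(261,270)),((-220,-4,16),(266,327)),((0,32,30),(461,267)),((-200,-50,76),(273,363))],
"scene":[((-200,-50,76),(430,173)),((-220,-4,16),(472,210)),((-220,60,16),(516,231)),((2,32,30),(409,357)),((38,-9.5,64),(361,360))]}
def T(p,X):
    X=np.asarray(X,float)/1000; c,s=np.cos(p[2]),np.sin(p[2])
    return np.stack([p[0]+c*X[...,0]-s*X[...,1],p[1]+s*X[...,0]+c*X[...,1],X[...,2]],-1)
def res(p): return np.concatenate([(proj(ims[n],T(p,[a for a,_ in L]))-np.array([b for _,b in L])*.64).ravel() for n,L in P.items()])
s=least_squares(res,[.55,-.03,-1.5],loss="soft_l1"); p=s.x
np.save("chute.npy",p)
if __name__=="__main__":
    print(p.round(4),res(p).round(1))
    # rack from depth
    for n,im in ims.items():
        r,c=np.mgrid[0:384,0:512]; w=world(im,r,c).reshape(-1,3); ch=np.c_[(w[:,0]-p[0])*np.cos(p[2])+(w[:,1]-p[1])*np.sin(p[2]),-(w[:,0]-p[0])*np.sin(p[2])+(w[:,1]-p[1])*np.cos(p[2]),w[:,2]]*1000
        m=(ch[:,2]>56)&(ch[:,2]<80)&(ch[:,1]>3)&(ch[:,1]<62)&(ch[:,0]<-5)&(ch[:,0]>-200)
        print(n,"rack top",np.percentile(ch[m],[1,5,50,95,99],axis=0).round(0).tolist(),m.sum())
        m=(ch[:,2]>30)&(ch[:,2]<44)&(ch[:,0]>60)&(ch[:,0]<140)&(ch[:,1]>0)&(ch[:,1]<56)
        if m.sum(): print("stop",np.percentile(ch[m],[2,50,98],axis=0).round(0).tolist())
        o=cv2.resize(im["pixels"][...,::-1],(1024,768),interpolation=cv2.INTER_CUBIC)
        for L in [[(-220,-4,16),(125,-4,16)],[(-220,60,16),(125,60,16)],[(103,0,40),(103,56,40)],[(-200,-50,64),(0,-9.5,64),(39,-9.5,64)],[(0,0,30),(0,32,30)],[(-200,-50,0),(-200,-50,76)]]:
            cv2.polylines(o,[np.round(proj(im,T(p,L))*2).astype(int)],False,(0,255,255) ,1)
        u=(proj(im,T(p,(-50,20,20)))*2).astype(int)
        cr=o[max(0,u[1]-200):u[1]+200,max(0,u[0]-260):u[0]+260]; cv2.imwrite(f"pics/ov_{n}.png",cr)
    a,b=[cv2.imread(f"pics/ov_{n}.png") for n in ims]; cv2.imwrite("pics/ov.png",cv2.resize(np.vstack([a,b]),(None or 450,600)) if 0 else cv2.resize(np.hstack([a,b]),(800,int(800*a.shape[0]/(a.shape[1]+b.shape[1])))))
    from scipy.spatial.transform import Rotation as R
    o=ctrl.get_obs(); M=R.from_rotvec(o["tool_rot"]).as_matrix(); print(M.round(3),o["tool_pos"])
    cy=np.array([-np.sin(p[2]),np.cos(p[2])]); print("chute y dir",cy,"x dir",np.cos(p[2]),np.sin(p[2]))
    print("targets", T(p,[(-126,17,50),(-126,-8,50),(17,-8,50)]))
E
python3 fit.py
```

```text
[ 0.5579 -0.0318 -1.4549] [-0.6 -1.4 -0.3 -1.6 -0.4 -3.3  0.9 -2.2 -1.1 -0.2 -2.8 -2.1 -0.5 -3.
 -0.1  0.9 -3.3 -3.2]
scene rack top [[-112.0, 4.0, 56.0], [-110.0, 8.0, 58.0], [-72.0, 29.0, 66.0], [-39.0, 47.0, 71.0], [-38.0, 52.0, 72.0]] 815
stop [[100.0, 1.0, 32.0], [104.0, 37.0, 40.0], [137.0, 55.0, 42.0]]
top rack top [[-114.0, 5.0, 58.0], [-112.0, 6.0, 61.0], [-77.0, 27.0, 69.0], [-41.0, 44.0, 72.0], [-40.0, 49.0, 72.0]] 699
stop [[99.0, 1.0, 30.0], [103.0, 26.0, 40.0], [114.0, 54.0, 43.0]]
[[ 0.     0.956  0.292]
 [-0.     0.292 -0.956]
 [-1.     0.     0.   ]] [ 0.182788   -0.59765757  0.24528261]
chute y dir [0.99329581 0.1156003 ] x dir 0.11560030196175006 -0.9932958120249739
targets [[ 0.56020337  0.09527049  0.05      ]
 [ 0.53537097  0.09238048  0.05      ]
 [ 0.55190181 -0.04966082  0.05      ]]
```

View pics/ov_top.png

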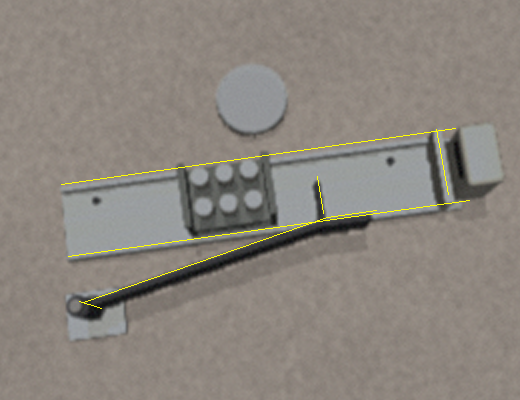

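Call:
move_arm --increments '[[[0, 0.1126, -0.1105, 0], [0, 0.1126, -0.1105, 0], [0, 0.1126, -0.1105, 0], [0, 0.1126, -0.1105, 0], [0, 0.1126, -0.1105, 0], [0, 0.1126, -0.1105, 0], [0, 0.1126, -0.1105, 0], [0, 0.1126, -0.1105, 0], [0, 0.1126, -0.1105, 0], [0, 0.1126, -0.1105, 0], [0, 0.1126, -0.1105, 0], [0, 0.1126, -0.1105, 0], [0, 0.1126, -0.1105, 0], [0, 0.1126, -0.1105, 0], [0, 0.1126, -0.1105, 0], [0, 0.1126, -0.1105, 0], [0, 0.1126, -0.1105, 0], [0, 0.1126, -0.1105, 0], [0, 0.1126, -0.1105, 0], [0, 0.1126, -0.1105, 0]]]' --gripper 0.3 --squeeze 60

```text
t: 2.87
tool_pos: [0.5602, 0.0974, 0.2455]
tool_rot: [0.988, 1.335, -0.987]
contact_force: [0.1, -0.8, 1.3]
opening: 0.0599
```

Call:
move_arm --increments '[[[0.04, 0, 0, -0.0735], [0.04, 0, 0, -0.0735], [0.04, 0, 0, -0.0735], [0.04, 0, 0, -0.0735], [0.04, 0, 0, -0.0735], [0.04, 0, 0, -0.0735], [0.04, 0, 0, -0.0735], [0.04, 0, 0, -0.0735], [0, 0, 0, -0.0735], [0, 0, 0, -0.0735], [0, 0, 0, -0.0735], [0, 0, 0, -0.0735], [0, 0, 0, 0]]]'

```text
t: 3.95
tool_pos: [0.5596, 0.0953, 0.1654]
tool_rot: [-0.089, 1.569, 0.089]
contact_force: [0.2, 0.6, 0.1]
opening: 0.0594
```

```bash
python3 - <<'E'
from h import *
from scipy.spatial.transform import Rotation as R
o=ctrl.get_obs(); print({k:np.round(o[k],3) for k in("t","q","tool_pos","contact_force","opening")}); M=R.from_rotvec(o["tool_rot"]).as_matrix(); print(M.round(3))
for n in("top","scene"):
    im=ctrl.get_image(n); np.savez(f"{n}1.npz",**im)
    r,c=np.mgrid[0:384,0:512]; w=world(im,r,c); 
    l=(w-o["tool_pos"])@M  # tool coords
    m=(im["depth"]>0)&(l[...,0]>-30e-3)&(l[...,0]<.03)&(abs(l[...,2])<.08)&(abs(l[...,1])<.03)
    print(n,m.sum(),np.percentile(l[m],[1,5,50,95,99],axis=0).round(4).tolist() if m.sum() else 0)
    for s in(1,-1):
        k=m&(l[...,2]*s>0); print(s,k.sum(), np.percentile(l[k],[1,50,99],axis=0).round(4).tolist() if k.sum() else 0)
im=np.load("scene1.npz"); tp=proj(im,o["tool_pos"]); print(tp)
u=tp.astype(int); cr=im["pixels"][max(0,u[1]-95):u[1]+95,max(0,u[0]-130):u[0]+130,::-1]; cv2.imwrite("pics/s1.png",cv2.resize(cr,None,fx=3,fy=3,interpolation=cv2.INTER_CUBIC))
E
```

```text
{'t': np.float64(3.95), 'q': array([ 0.038, -0.021,  1.823,  0.   ,  1.339, -0.076]), 'tool_pos': array([0.56 , 0.095, 0.165]), 'contact_force': array([0.201, 0.591, 0.121]), 'opening': np.float64(0.059)}
[[ 0.    -0.113  0.994]
 [ 0.     0.994  0.113]
 [-1.    -0.     0.   ]]
top 0 0
1 0 0
-1 0 0
scene 355 [[-0.0296, -0.0128, -0.0427], [-0.0279, -0.0124, -0.0406], [-0.0122, -0.008, -0.0298], [0.0048, 0.0063, 0.0431], [0.0075, 0.0089, 0.0437]]
1 153 [[-0.0292, -0.0128, 0.0303], [-0.0119, -0.0088, 0.0365], [0.0067, 0.0042, 0.0438]]
-1 202 [[-0.0296, -0.0127, -0.0427], [-0.0122, -0.0073, -0.0305], [0.0077, 0.0096, -0.0295]]
[291.57476899 120.78964303]
```

View pics/s1.png

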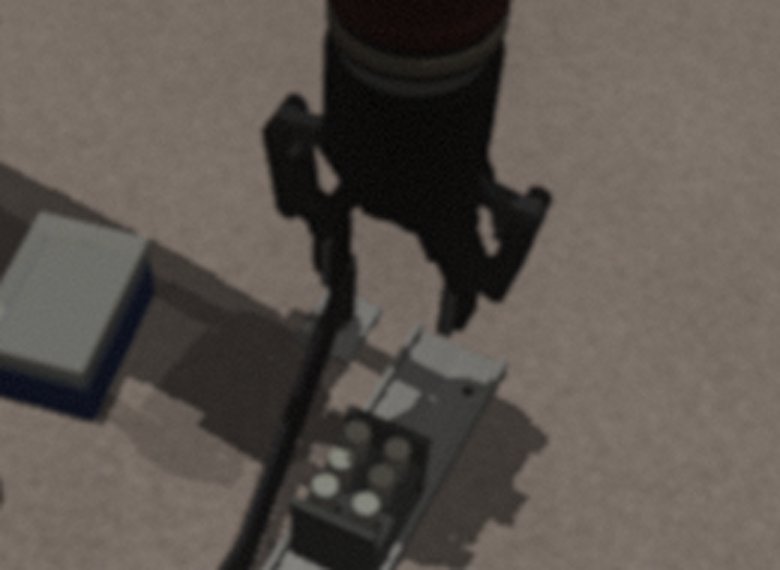

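The scene camera agrees with the robot: pads at ±30 mm, backs at ±43 mm and tips about 8 mm ahead of the TCP. I'll refit the chute from the scene view alone.

```bash
cat > fit2.py <<'E'
import fit; from fit import *
for n in ("scene","top"):
    im=ims[n]
    r,c=np.mgrid[0:384,0:512]; w=world(im,r,c).reshape(-1,3)
    w=w[(im["depth"].ravel()>0)]
    near=lambda p:np.c_[(w[:,0]-p[0])*np.cos(p[2])+(w[:,1]-p[1])*np.sin(p[2]),-(w[:,0]-p[0])*np.sin(p[2])+(w[:,1]-p[1])*np.cos(p[2]),w[:,2]]*1000
    P2={n:P[n]}
    f=lambda p:np.concatenate([(proj(im,T(p,[a for a,_ in P[n]]))+.2-np.array([b for _,b in P[n]])*.64).ravel()])
    s=least_squares(f,p,loss="soft_l1").x; print(n,s.round(4),f(s).round(1)); np.save(f"chute_{n}.npy",s)
    ch=near(s)
    # gate arm top line
    m=(ch[:,2]>58)&(ch[:,2]<70)&(ch[:,0]>-190)&(ch[:,0]<-10)&(ch[:,1]<3)&(ch[:,1]>-60)
    a=np.polyfit(ch[m,0],ch[m,1],1); print("arm: slope",a[0].round(3),"y@-200",np.polyval(a,-200).round(1),"y@-125",np.polyval(a,-125).round(1),m.sum())
    m=(ch[:,2]>50)&(ch[:,2]<80)&(ch[:,1]>3)&(ch[:,1]<60)&(ch[:,0]<-5)&(ch[:,0]>-200)
    print("rack",np.percentile(ch[m],[1,50,99],axis=0).round(0).tolist())
    m=(ch[:,2]>28)&(ch[:,2]<37)&(ch[:,0]>85)&(ch[:,0]<120)&(ch[:,1]>5)&(ch[:,1]<50)
    print("stop",np.percentile(ch[m],[2,50,98],axis=0).round(0).tolist() if m.sum() else 0)
    m=(ch[:,2]>10)&(ch[:,2]<22)&(ch[:,0]>-220)&(ch[:,0]<100)
    for y0 in(-2,58):
        k=m&(abs(ch[:,1]-y0)<9); a=np.polyfit(ch[k,0],ch[k,1],1) if k.sum()>5 else 0; print("rail",y0,k.sum(),a)
    o=cv2.resize(im["pixels"][...,::-1],(1536,1152),interpolation=cv2.INTER_CUBIC)
    for L in [[(-220,-4,16),(125,-4,16)],[(-220,60,16),(125,60,16)],[(103,0,40),(103,56,40)],[(-200,-50,64),(0,-9.5,64),(39,-9.5,64)],[(0,0,30),(0,32,30)],[(-200,-50,0),(-200,-50,76)]]:
        cv2.polylines(o,[np.round(proj(im,T(s,L))*3+1).astype(int)],False,(0,255,255) ,1)
    u=(proj(im,T(s,(-50,20,20)))*3).astype(int)
    cv2.imwrite(f"pics/ov2_{n}.png",o[max(0,u[1]-290):u[1]+290,max(0,u[0]-380):u[0]+380])
E
python3 fit2.py
```

```text
scene [ 0.5613 -0.0336 -1.457 ] [ 0.3  1.4 -1.3 -0.4  1.  -1.2  1.1  3.  -2.1 -1. ]
arm: slope 0.209 y@-200 -50.7 y@-125 -35.0 335
rack [[-114.0, 4.0, 50.0], [-74.0, 26.0, 66.0], [-40.0, 49.0, 72.0]]
stop [[105.0, 41.0, 28.0], [105.0, 46.0, 33.0], [117.0, 50.0, 37.0]]
rail -2 349 [-2.34604065e-03 -5.80526307e+00]
rail 58 486 [-1.79391322e-03  5.34822586e+01]
top [ 0.5523 -0.0317 -1.4696] [-0.2  0.1 -0.4 -0.   0.2  0.1  0.4 -0.2]
arm: slope 0.213 y@-200 -49.2 y@-125 -33.2 422
rack [[-113.0, 4.0, 51.0], [-77.0, 29.0, 68.0], [-39.0, 53.0, 72.0]]
stop [[99.0, 6.0, 28.0], [113.0, 25.0, 32.0], [118.0, 47.0, 37.0]]
rail -2 535 [0.00829013 0.59928172]
rail 58 438 [7.75320569e-03 5.93333724e+01]
```

View pics/ov2_scene.png

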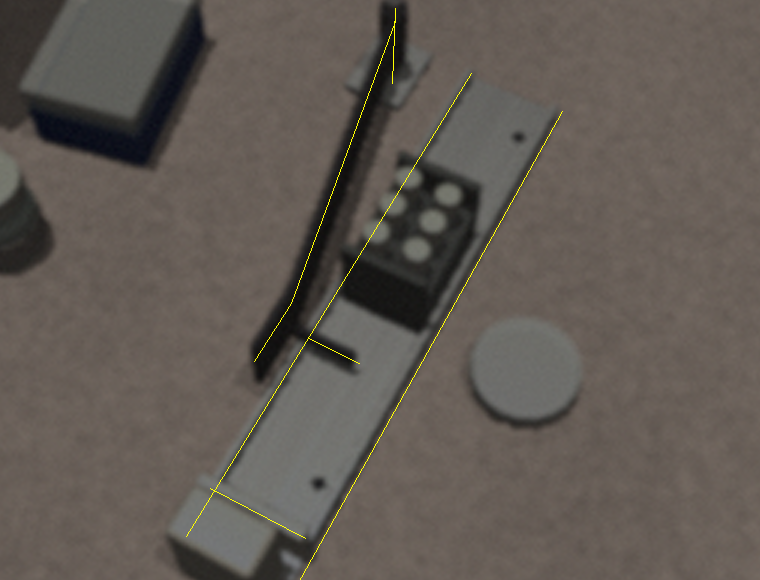

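Call:
move_arm --increments '[[[0, 0.02, 0.016, 0], [0.066, 0, 0, 0], [0.066, 0, 0, 0], [0.066, 0, 0, 0], [0.066, 0, 0, 0], [0.066, 0, 0, 0], [0.066, 0, 0, 0], [0.066, 0, 0, 0], [0, 0, 0, 0]]]'

```text
t: 4.8
tool_pos: [0.5604, 0.1009, 0.046]
tool_rot: [-0.086, 1.576, 0.087]
contact_force: [-1.2, -0.1, -0.1]
opening: 0.0597
```

```bash
cat > look.py <<'E'
from h import *
import sys
p=(.556,-.032,-1.460); k=sys.argv[1]
o=ctrl.get_obs(); d=o["tool_pos"]-np.array([p[0],p[1],0]); c,s=np.cos(p[2]),np.sin(p[2])
print(o["t"].round(2),"tcp chute",(1000*np.array([c*d[0]+s*d[1],-s*d[0]+c*d[1],d[2]])).round(1),"F",o["contact_force"].round(1),o["opening"].round(4))
im=ctrl.get_image("scene"); np.savez(f"s_{k}.npz",**im)
r,cc=np.mgrid[0:384,0:512]; w=world(im,r,cc).reshape(-1,3)[im["depth"].ravel()>0]; w[:,:2]-=p[:2]
ch=np.c_[c*w[:,0]+s*w[:,1],-s*w[:,0]+c*w[:,1],w[:,2]]*1000
m=(ch[:,2]>66)&(ch[:,2]<75)&(ch[:,1]>3)&(ch[:,1]<60)&(ch[:,0]<90)&(ch[:,0]>-120); print("caps",np.percentile(ch[m],[1,50,99],axis=0).round(0).tolist())
m=(ch[:,2]>56)&(ch[:,2]<70)&(ch[:,0]>-60)&(ch[:,0]<0)&(ch[:,1]<2)&(ch[:,1]>-80)
if m.sum()>10: a=np.polyfit(ch[m,0],ch[m,1],1); print("gate angle",(.2-np.arctan(a[0])).round(3),"y@-20",np.polyval(a,-20).round(1),"angle from y",(.2-np.arcsin((np.polyval(a,-20)+50)/180)).round(3),m.sum())
u=(445*0,0); q=proj(im,np.array([.55,.03,.03])).astype(int)
cr=im["pixels"][max(0,q[1]-100):q[1]+100,max(0,q[0]-133):q[0]+133,::-1]; cv2.imwrite(f"pics/l_{k}.png",cv2.resize(cr,None,fx=3,fy=3,interpolation=cv2.INTER_CUBIC))
E
python3 look.py a
```

```text
Traceback (most recent call last):
  File "look.py", line 5, in <module>
    print(o["t"].round(2),"tcp chute",(1000*np.array([c*d[0]+s*d[1],-s*d[0]+c*d[1],d[2]])).round(1),"F",o["contact_force"].round(1),o["opening"].round(4))
          ^^^^^^^^^^^^
AttributeError: 'float' object has no attribute 'round'
```

```bash
sed -i 's/o\["t"\].round(2)/round(float(o["t"]),2)/;s/o\["opening"\].round(4)/float(o["opening"])/' look.py; python3 look.py a
```

```text
4.8 tcp chute [-131.6   19.1   46. ] F [-1.2 -0.1 -0.1] 0.05972686860454784
caps [[-119.0, 6.0, 66.0], [-75.0, 31.0, 69.0], [-39.0, 54.0, 72.0]]
gate angle -0.002 y@-20 -11.9 angle from y -0.013 121
```

View pics/l_a.png

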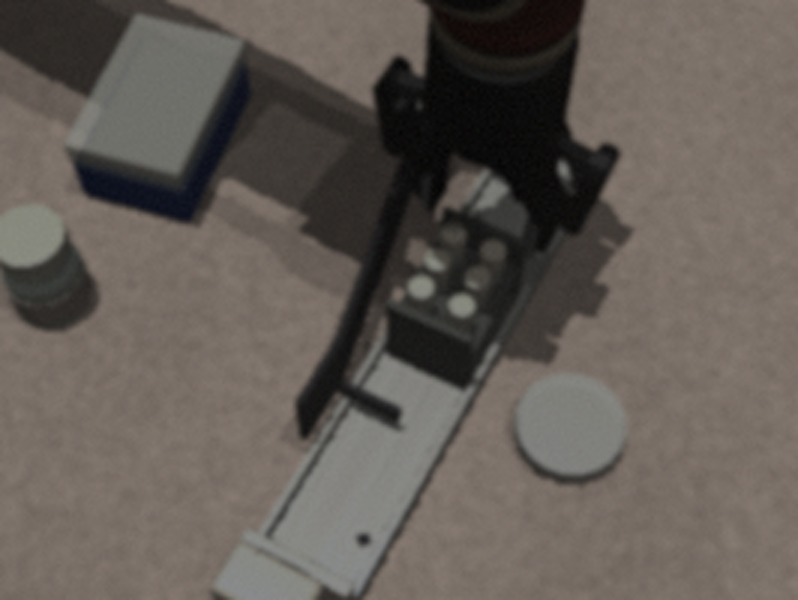

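Call:
move_arm --increments '[[[-0.024, 0, 0, 0], [0, 0, -0.012, 0], [0, 0, -0.012, 0], [0, 0, -0.012, 0], [0, 0, -0.012, 0], [0, 0, -0.012, 0], [0, 0, -0.012, 0], [0, 0, -0.012, 0], [0, 0, -0.012, 0], [0, 0, -0.012, 0], [0, 0, -0.004, 0], [0, 0, 0, 0], [0, 0, 0, 0]]]'

```text
t: 5.93
tool_pos: [0.5374, 0.0966, 0.0574]
tool_rot: [-0.09, 1.563, 0.086]
contact_force: [5.5, -3.7, 0.6]
opening: 0.0599
```

```bash
python3 look.py b
```

```text
5.93 tcp chute [-129.9   -4.3   57.4] F [ 5.5 -3.7  0.6] 0.05986238918944342
caps [[-118.0, 6.0, 66.0], [-75.0, 31.0, 69.0], [-39.0, 50.0, 73.0]]
gate angle 0.201 y@-20 -49.6 angle from y 0.198 134
```

View pics/l_b.png

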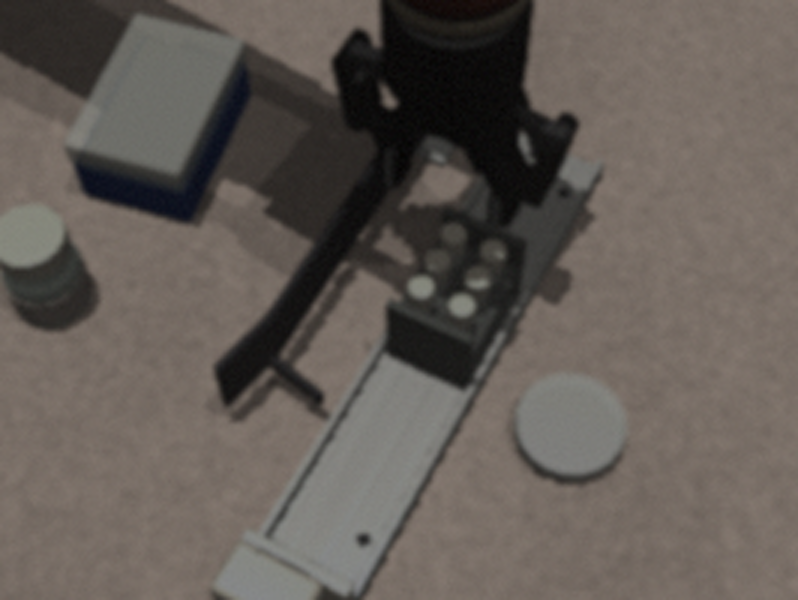

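Call:
move_arm --increments '[[[0.012, 0, -0.01, 0], [0.012, 0, -0.01, 0], [0, -0.01, 0, 0], [0, -0.015, 0, 0], [0, -0.02, 0, 0], [0, -0.02, 0, 0], [0, -0.02, 0, 0], [0, -0.02, 0, 0], [0, -0.02, 0, 0], [0, -0.02, 0, 0], [0, -0.02, 0, 0], [0, -0.02, 0, 0], [0, -0.02, 0, 0], [0, 0, 0, 0]]]'

```text
t: 7.15
tool_pos: [0.5375, 0.0465, 0.0513]
tool_rot: [-0.086, 1.564, 0.088]
contact_force: [3.8, 3.8, 2.3]
opening: 0.0599
```

```bash
python3 look.py c
```

```text
7.15 tcp chute [-80.   -9.7  51.3] F [3.8 3.8 2.3] 0.05992348427681476
caps [[-74.0, 7.0, 66.0], [-30.0, 30.0, 69.0], [6.0, 52.0, 72.0]]
gate angle 0.246 y@-20 -57.8 angle from y 0.243 133
```

View pics/l_c.png

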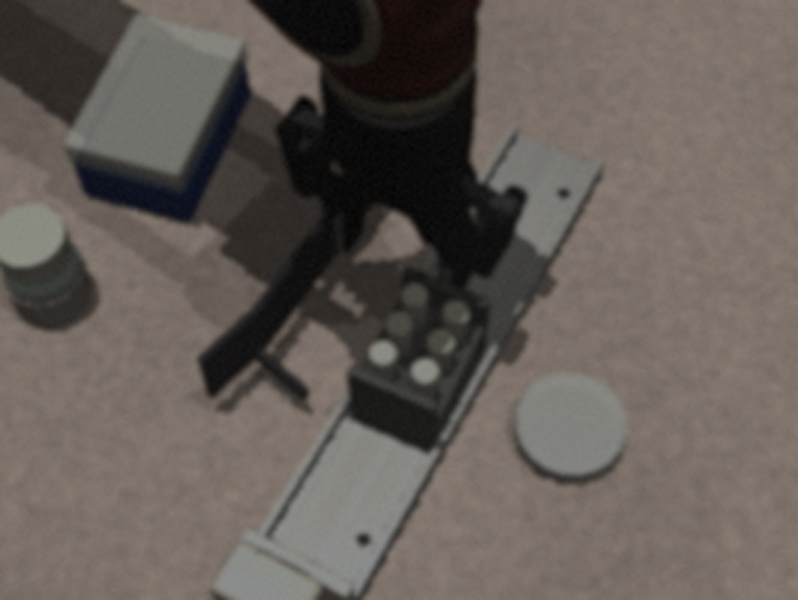

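The gate is at 0.245 and the rack is passing freely, so I keep pushing.

Call:
move_arm --increments '[[[0, -0.015, 0, 0], [0, -0.02, 0, 0], [0, -0.02, 0, 0], [0, -0.02, 0, 0], [0, -0.02, 0, 0], [0, -0.02, 0, 0], [0, -0.02, 0, 0], [0, -0.02, 0, 0], [0, -0.02, 0, 0], [0, -0.02, 0, 0], [0, -0.02, 0, 0], [0, -0.02, 0, 0], [0, -0.02, 0, 0], [0, -0.02, 0, 0], [0, -0.02, 0, 0], [0, -0.02, 0, 0], [0, -0.015, 0, 0], [0, 0, 0, 0]]]'

```text
t: 8.7
tool_pos: [0.5455, -0.0356, 0.0503]
tool_rot: [-0.087, 1.568, 0.088]
contact_force: [2.0, 2.1, 2.8]
opening: 0.0599
```

```bash
python3 look.py d
```

```text
8.7 tcp chute [  2.4 -10.8  50.3] F [2.  2.1 2.8] 0.0598810466664008
caps [[10.0, 7.0, 66.0], [52.0, 30.0, 69.0], [88.0, 51.0, 72.0]]
```

View pics/l_d.png

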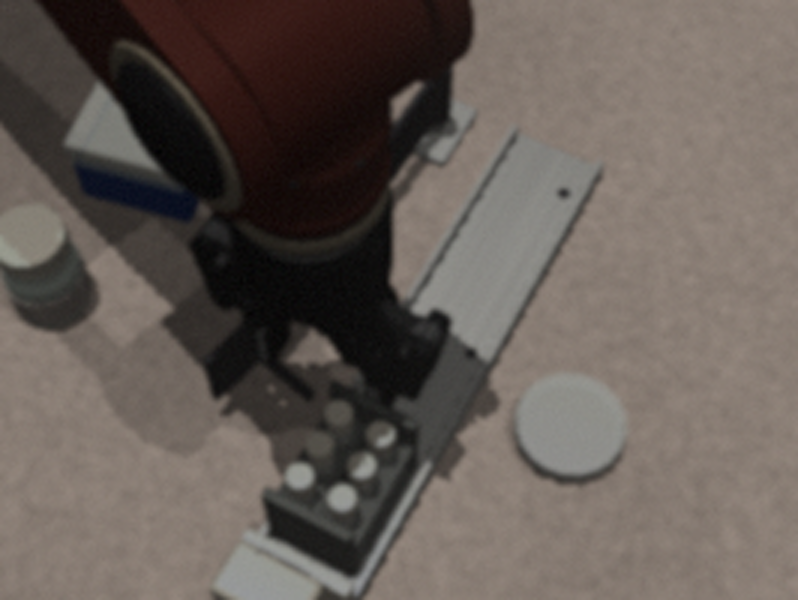

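Call:
move_arm --increments '[[[0, -0.012, 0, 0], [0, -0.012, 0, 0], [0, -0.012, 0, 0], [0, -0.01, 0, 0], [0, -0.008, 0, 0], [0, 0, 0, 0]]]'

```text
t: 9.25
tool_pos: [0.5464, -0.046, 0.0501]
tool_rot: [-0.083, 1.569, 0.093]
contact_force: [1.3, 13.5, 5.5]
opening: 0.0599
```

```bash
python3 look.py e
```

```text
9.25 tcp chute [ 12.8 -11.   50.1] F [ 1.3 13.5  5.5] 0.059933659571265514
caps [[21.0, 7.0, 66.0], [61.0, 30.0, 69.0], [89.0, 46.0, 73.0]]
```

Call:
move_arm --increments '[[[0, -0.008, 0, 0], [0, -0.008, 0, 0], [0, 0, 0, 0], [0, 0, 0, 0]]]'

```text
t: 9.63
tool_pos: [0.5465, -0.0462, 0.0502]
tool_rot: [-0.078, 1.57, 0.1]
contact_force: [-1.9, 27.0, 10.4]
opening: 0.0597
```

```bash
python3 look.py f
```

```text
9.63 tcp chute [ 13.  -11.1  50.2] F [-1.9 27.  10.4] 0.05973051623783839
caps [[21.0, 7.0, 66.0], [61.0, 25.0, 70.0], [89.0, 46.0, 73.0]]
```

View pics/l_f.png

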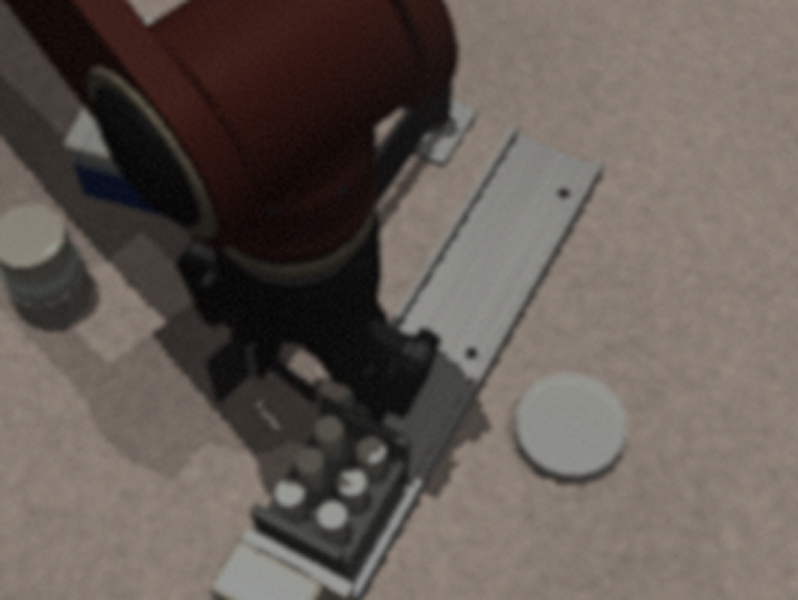

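```bash
python3 - <<'E'
from h import *
p=(.556,-.032,-1.460); c,s=np.cos(p[2]),np.sin(p[2])
for k in "acdf":
    im=np.load(f"s_{k}.npz"); r,cc=np.mgrid[0:384,0:512]; w=world(im,r,cc).reshape(-1,3)[im["depth"].ravel()>0]; w[:,:2]-=p[:2]
    ch=np.c_[c*w[:,0]+s*w[:,1],-s*w[:,0]+c*w[:,1],w[:,2]]*1000
    m=(ch[:,1]>8)&(ch[:,1]<48)&(ch[:,2]>45)&(ch[:,2]<63)&(ch[:,0]<112)&(ch[:,0]>-60); h=np.histogram(ch[m,0],np.arange(-60,116,4)); j=h[0].argmax()
    f=ch[m&(abs(ch[:,0]-h[1][j]-2)<6),0]
    m2=(ch[:,1]>5)&(ch[:,1]<50)&(ch[:,2]>37)&(ch[:,2]<43)&(ch[:,0]>95)&(ch[:,0]<125)
    print(k,"front wall x",np.median(f).round(1),len(f),"| stop top x",np.percentile(ch[m2,0],[2,10,50,90,98]).round(1) if m2.sum() else 0,m2.sum())
E
```

```text
a front wall x -38.9 116 | stop top x [ 99.7 100.4 103.1 105.9 106.9] 121
c front wall x 6.8 111 | stop top x [ 99.7 100.4 103.3 105.8 107. ] 126
d front wall x 89.2 92 | stop top x [ 99.7 100.3 103.2 106.  107. ] 125
f front wall x 99.5 86 | stop top x [ 99.2  99.6 102.6 105.8 106.8] 142
```

The rack front (99.5 mm) coincides with the stop face (99.7 mm). I'll back off, let the gate close gently against the finger, then lift.

Call:
move_arm --increments '[[[0, 0.016, 0, 0], [0, 0.016, 0, 0], [0, 0.016, 0, 0], [0, 0.016, 0, 0], [0, 0.008, 0, 0], [0, 0, 0.014, 0], [0, 0, 0.02, 0], [0, 0, 0.02, 0], [0, 0, 0.02, 0], [0, 0, 0.02, 0], [0, 0, 0.02, 0], [0, 0, 0.02, 0], [0, 0, 0.02, 0], [0, 0, 0.02, 0], [0, 0, 0.02, 0], [0, 0, 0.014, 0], [0, 0, 0, 0], [0, 0, 0, 0]]]'

```text
t: 11.18
tool_pos: [0.5966, -0.0296, 0.0496]
tool_rot: [-0.088, 1.57, 0.088]
contact_force: [-0.7, -0.0, -0.3]
opening: 0.0598
```

```bash
python3 look.py g
```

```text
11.18 tcp chute [ 2.1 40.6 49.6] F [-0.7 -0.  -0.3] 0.059843860440820615
caps [[9.0, 7.0, 66.0], [61.0, 21.0, 70.0], [89.0, 46.0, 74.0]]
```

View pics/l_g.png

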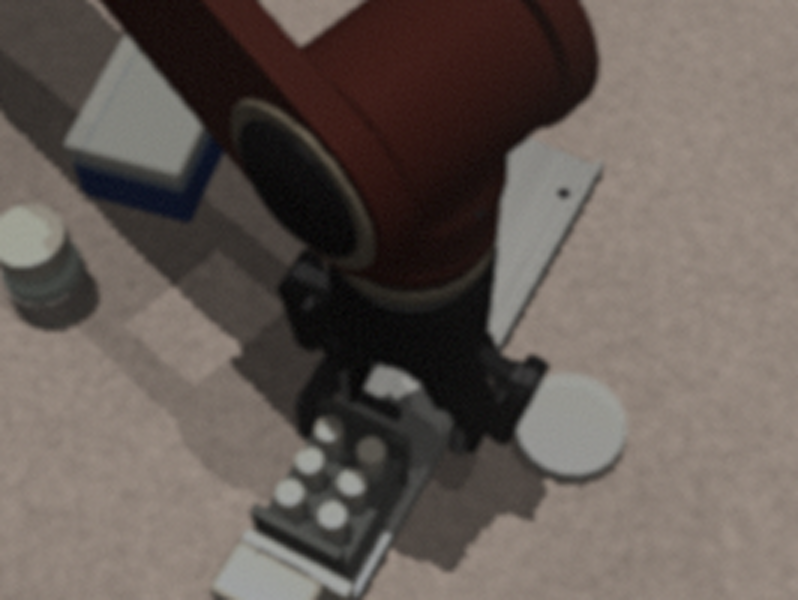

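Call:
move_arm --increments '[[[-0.03, 0, 0, 0], [-0.06, 0, 0, 0], [-0.1, 0, 0, 0], [-0.1, 0, 0, 0], [-0.1, 0, 0, 0], [-0.1, 0, 0, 0], [-0.1, 0, 0, 0], [-0.1, 0.1, 0, 0], [-0.1, 0.1, 0, 0], [0, 0.1, 0, 0], [0, 0.1, 0, 0], [0, 0.1, 0, 0], [0, 0, 0, 0], [0, 0, 0, 0]]]'

```text
t: 12.4
tool_pos: [0.5824, 0.0955, 0.2478]
tool_rot: [-0.09, 1.569, 0.089]
contact_force: [0.2, 0.1, 0.1]
opening: 0.0597
```

```bash
python3 look.py h; python3 - <<'E'
from h import *
for n,k in(("scene","h"),):
    im=np.load("s_h.npz"); a=np.load("scene0.npz")
    for t in("jar","tipbox","dish"):
        for d in ctrl.trace("scene",t)[:1]:
            r,c=np.nonzero(d["region"]); w=world(im,r,c); print(t,round(d["score"],2),np.median(w,axis=0).round(3))
E
```

```text
12.4 tcp chute [-123.8   40.3  247.8] F [0.2 0.1 0.1] 0.05967030229625634
caps [[26.0, 7.0, 66.0], [61.0, 31.0, 69.0], [89.0, 46.0, 72.0]]
gate angle 0.006 y@-20 -11.9 angle from y -0.013 122
jar 0.86 [ 0.375 -0.079  0.058]
tipbox 0.57 [0.358 0.042 0.056]
dish 0.7 [0.669 0.024 0.016]
```

View pics/l_h.png

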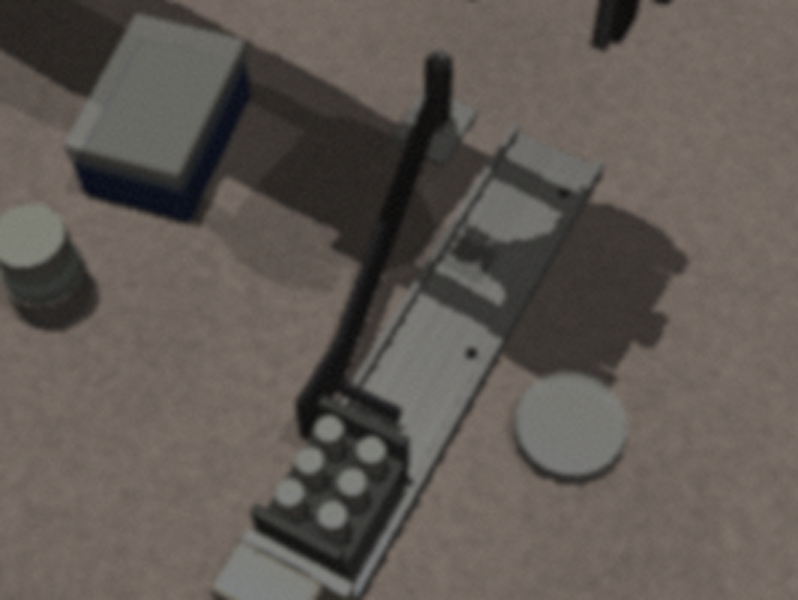

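The picture shows the rack home at the stop, centred near (330,470). The gate is shut behind it, with the blade at (370,400), and the arm is clear.

```bash
python3 -c "
from station import ctrl
print(ctrl.finish_job())"
```

```text
the job is handed in; nothing more can be done
None
```

The rack is home against the end stop, the gate is shut behind it, and I handed the job in at about 12.4 s. The hand-in gave no verdict.

**What I did:** One fingertip swung the gate to about 0.20 rad with the rack still upstream. It held the gate at about 0.245 rad as the rack's front reached it. The other fingertip pushed the rack about 140 mm until the force rose to 27 N with no further movement. I then backed off, let the gate close gently against the finger, and lifted clear.

**Last checks:**
- **Rack:** with the rack pressed home, its front wall measured 99.5 mm against 99.7 mm for the stop face, in my fitted frame. In the final picture the tube caps were in the same place, so it did not move when I withdrew.
- **Gate:** it read 0.006 rad by slope and -0.013 rad by position, so it is shut.
- **Jar, tip box and dish:** each was within about 1 mm of its start position.
- **Robot:** contact force was about 0.2 N, so it was touching nothing.

**What disagreed or was not measured:**
- The two cameras differed by about 3–5 mm on the chute pose. I used a compromise between them, so chute positions carry a few millimetres of error. The push to the hard stop did not depend on this.
- The arm hid the gate while the rack's rear half passed, so I have no gate angle for that stretch. I saw no sign of the gate touching the rack.

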